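Index the glass rest one hole toward the felt wheel

ROBOT

A 7-joint arm with a two-finger parallel gripper is mounted at the origin on the work surface. World frame = base frame: x ahead of the robot, y to its left, z up, the work surface at z = 0. Lengths are in m, angles in rad, forces in N, time in s.
With the tool pointing down it reaches from about 0.4 to 0.85 m from the base axis. Payload 4.5 kg.
Tool frame: the origin (TCP) lies midway between the tips of the shut fingers; the grasp point (between the pads) lies 19 mm behind it; z points along the fingers, y is the line along which they close (so a half turn about z gives the same grasp; the last joint's range is limited). The gripper opens to 85 mm and grips with 20 to 120 N. Pads are 22 mm wide; open, the fingers measure 114 mm over their backs; the gripper's body (76 mm by 85 mm) begins 54 mm behind the grasp point. The pads swing forward as they close: fully open they stand 13 mm farther back than shut.
Start: joints at [-1.236, 0.689, -0.195, 1.565, 0.157, 0.902, -0.215], TCP at [0.185, 0.597, 0.231] pointing down, gripper open.
Joint ranges: [-3.01, 3.01], [-0.46, 2.08], [-1.47, 1.51], [0.13, 2.56], [-1, 4.14], [0.04, 2.09], [-2.66, 2.66]. Speed limits (rad/s): [2.57, 2.57, 3.14, 3.14, 3.14, 3.14, 3.14].

INTERFACE

Orientations are given as a rotation vector (axis times angle).
In Python, from rig import get_obs, capture, calibration, job_done gives the robot as it stands.
- The arm moves only by the tool arm_command, never from a script. Its argument "commands" is text: rows parted by semicolons, each of 4 numbers parted by spaces: the shift along the tool's x, y, z in units of 0.03 m (1.0 is 0.03 m), then the turn about the tool's z in units of 0.08 rad (1.0 is 0.08 rad). In form: tx ty tz turn; .... A call has 1 to 20 rows; each row shifts and turns the commanded pose from where the row before left it, along the tool's axes as they then stand; what a row does not reach is not made up. A row lasts 1/8 s, in which the tool goes at most 62.5 mm and 10.7 degrees, less where a joint would pass 70% of its speed; a pose out of reach is approached as far as the arm can. A call with a number of a shift or a turn outside -1 to 1 is refused whole. A call with a gripper value outside its range is refused whole. "claw" is the closure, from 0 (fully open) to 1 (shut), set as the call begins (left out, the last holds). The fingers move at their own pace and stop on an object; the grip force is fixed at half the most. Time passes only in rows, so rows that do not move let the fingers close. It gives the time, the measured TCP pose, the force, the opening and the grip force at its end, in the units of the state.
- get_obs(): the state, without advancing time (a new reading comes with each control period).
- capture(name): name is "side" or "top"; returns the picture (420x560x3 uint8, red, green, blue); there is no depth.
- calibration(name): a dict with "mtx" (3x3 intrinsics, pixels), "D" ([k1, k2, p1, p2, k3] as OpenCV has them; the pictures are not rectified), "rvec" (rotation vector, rad) and "tvec" (3), from world to camera coordinates, as OpenCV has them. Camera axes: x right, y down, z forward; pixel columns grow to the right and rows downward; lengths in m; the calibration is good to about 2 mm. A picture is of the moment at which its call begins. calibration takes no time and is no camera call.
- job_done(): hands the job in; it is judged then, once.
The state is a dict: "t": time; "joints": joint angles; "joint_velocities": joint speeds; "joint_torque": joint torques, N m; "tool_pos": TCP position; "ee_rot": TCP orientation; "wrist_force": force on the tool from outside, world axes, zero at the start; "ft_torque": the same for the moment, N m; "finger_gap": opening from 0.0 (shut) to 1.0 (fully open); "grasp_force": force on a finger pad.
Only numpy, scipy, OpenCV 4.12 (cv2) and the standard library are available. Lean on these libraries where they do the work, as an engineer would, in place of code of your own. Each camera call takes 0.05 s, during which the arm holds its last target. There are 200 camera calls.

TASK

On the polishing bench, swing the red clamp lever on the blue glass rest right up until it stands open, and leave it open. Then pull the yellow lock plunger up, slide the rest along its bed to the very next hole toward the pale felt wheel, and let the pin drop fully home in that hole. Finish while still holding the yellow knob with the pin engaged, and leave the tumbler, the jar and the brush where they are.

Things in the scene. Friction and masses are not known exactly. Their poses are not given: they have to be found in the camera images.
- bed: Fixed dark steel bed, 90 x 330 mm, long along its own y; origin: centre of its underside, z up. Place and yaw vary (yaw within 0.35 rad of the base frame); the rest is turned with it. Along its middle line (x = 0) an aluminium ladder: rung tops 30 mm above the table, open slots ('holes') 13 mm wide in y, centred at y = 0, +-40, +-80, +-120 mm.
- rest (a joint): Sliding glass rest (blue plate 90 x 130 mm, top 46 mm up), in m along the bed's +y. Starts at 0 (within 1 mm); next holes at +0.040 and -0.040; stops +-0.085. Friction 1.5 N plus 8 N per m/s. It cannot slide while pin or lever tooth is in a slot (each has 1.5 mm play either way). Carries a wooden fork on an outrigger, 100 mm to the bed's +x side, up to 125 mm above the table.
- plunger (a joint): Spring lock plunger on the rest, in m: 0 = pin fully home in a slot, grows as the knob is pulled straight up, stop at 0.018. The round-nosed pin (10 mm across) rests on a rung at 0.009 and is clear of the ladder above 0.010. The spring pushes down with 3 N at 0, 6 N at 0.010, plus 0.8 N weight; let go, it snaps down.
- knob (a point): Centre of the yellow round plunger knob, 26 mm across and 26 mm high, 85 mm above the table with the pin home; on the bed's middle line, 40 mm to the +y side of the rest's centre. Below it a brass barrel 22 mm across, up to 68 mm above the table. Axes as the bed's.
- lever (a joint): Red-handled clamp lever on the rest, in rad: 0 = shut (level, pointing along the bed's -x, its tooth in the ladder), grows as the handle swings up, stop at 1.45 (nearly upright, open). Starts between 0 and 0.12. Stiff hinge (0.12 N m, about 1.5 N at the handle), stays where it is left. Tooth clear of the ladder above 0.35.
- lever_grip (a point): Centre of the red lever handle: 36 mm along the lever, 16 mm wide (in the bed's y), 14 mm thick; 98 mm from the hinge. Shut, it is 60 mm above the table, beyond the blue plate's edge, and can be pinched from above across its 16 mm; it may turn between the finger pads as it is swung. Its x axis points from handle to hinge.
- lever_hinge (a point): Hinge axis of the clamp lever, parallel to the bed's y: 60 mm above the table, 30 mm to the +x side of the bed's middle line, 40 mm to the -y side of the rest's centre (so 80 mm from the knob along the bed).
- felt_wheel: Pale cream felt polishing wheel, 130 mm across and 28 mm thick, brass hub, on a green fixed stand beyond one end of the bed (about 300 mm from the bed's origin, on the bed's +y or -y side: it varies). Wheel top 155 mm above the table. Origin: under the middle of its stand.
- stone_wheel: Almost black grindstone of the same size on the same kind of green stand, beyond the other end of the bed. Origin: under the middle of its stand.
- tumbler: Loose glass tumbler, 72 mm across, 95 mm high, standing on the far side of the bed; to be left alone. Origin: centre of its underside.
- paste_jar: Loose amber jar with a steel cap, 64 mm across, 70 mm high, on the far side of the bed; to be left alone. Origin: centre of its underside.
- brush: Loose brush 170 mm long lying on the near side of the bed; to be left alone. Origin: under its middle, x axis from handle to bristles.

How it is judged:
On the way, in this order (a step that is already met when the one before it is completed fails the run):
1. the clamp lever is swung open while the rest is still pinned in its first hole (value of joint lever above 1 rad and value of joint rest between -0.004 and 0.004 m), for 0.2 s.
2. the lock plunger is pulled clear of the ladder (value of joint plunger above 0.0085 m and value of joint lever above 0.9 rad), for 0.1 s.
At the end, for the whole second after the job is handed in: The rest is in the next hole toward the felt wheel (joint rest within 4 mm of 0.040 on the felt wheel's side), the pin is home (joint plunger below 2 mm), the lever is still open (above 0.9 rad) and the fingers still hold the plunger's knob (contact of more than 2 N) (((y of felt_wheel in the frame of bed above 0 m and value of joint rest between 0.036 and 0.044 m) or (y of felt_wheel in the frame of bed below 0 m and value of joint rest between -0.044 and -0.036 m)) and value of joint plunger below 0.002 m and value of joint lever above 0.9 rad and contact force between the fingers and plunger above 2 N); the arm keeps its last pose, push and grip.
It fails at once if the glass tumbler was pushed, lifted or knocked over (distance of tumbler from where it was at the start of the episode above 0.03 m or angle between tumbler's own z axis and vertical above 0.5 rad).
It fails at once if the amber jar was pushed, lifted or knocked over (distance of paste_jar from where it was at the start of the episode above 0.03 m or angle between paste_jar's own z axis and vertical above 0.5 rad).
It fails at once if the brush was pushed, lifted or knocked over (distance of brush from where it was at the start of the episode above 0.03 m).
It also fails if it takes over 45 s, if anything falls off the work surface, if the arm or the gripper's body presses on something with over 40 N, if the wrist force passes 120 N, or if a joint passes its speed limit or range.

## Working session

There is one attempt and no reset: what is moved stays moved. The work goes in short steps, Python scripts to look and compute and a tool call to move; the robot and the scene stay as the last step left them, time stands still between calls to the robot, and variables do not carry over. Pictures are saved under pics/ and viewed, at most 10 in all, crops included, and the job is handed in when it is done.

Besides the shell and the picture viewer there is one more tool, called after "Emit:" by a JSON object that holds its "name" and its "arguments", one argument or row to a line. arm_command: Moves the arm, as the interface text tells. Shifts and turns lie within -1 to 1; 1 stands for 0.03 m of shift or 0.08 rad of turn. Its arguments: {"type":"object","properties":{"commands":{"type":"string"},"claw":{"type":"number"}},"required":["commands"]}

```bash
mkdir -p pics; python3 - <<'E'
from rig import *
import cv2
for n in("side","top"):
    cv2.imwrite(f"pics/{n}0.png",capture(n)[:,:,::-1])
o=get_obs();print(o)
E
```

```text
{'t': 0.1, 'joints': array([-1.23615691,  0.68991952, -0.1945624 ,  1.56622986,  0.15732922,
        0.90251415, -0.2150989 ]), 'joint_velocities': array([ 0.00088585, -0.00025587,  0.00109457, -0.00248535, -0.00215828,
        0.0008381 ,  0.00019989]), 'joint_torque': array([-4.31875073e-03, -5.40607810e+01, -1.27213933e+00, -1.58988404e+01,
        9.29200673e-03,  4.39515396e-03,  9.28773751e-07]), 'tool_pos': array([0.18505675, 0.59636516, 0.23055593]), 'ee_rot': array([-4.70560078e-01, -3.10601523e+00,  2.62065048e-03]), 'wrist_force': array([ 0.19057037, -0.45940549, -0.83499022]), 'ft_torque': array([-0.00501629,  0.0338136 ,  0.03619508]), 'grasp_force': 0.0, 'finger_gap': 0.9995722766695426}
```

View pics/top0.png

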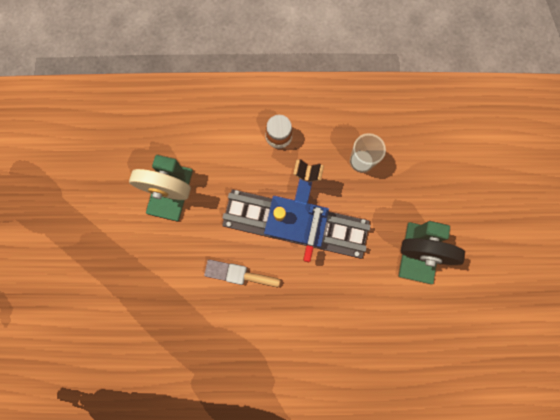

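View pics/side0.png

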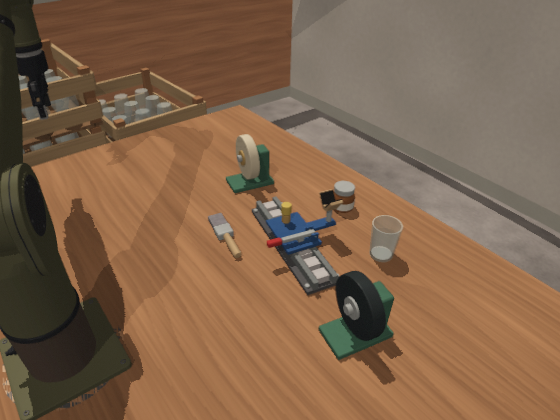

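Top view: the felt wheel is at (160,185) on the left, the same side as the knob at (280,213), which is bed +y. The red handle is at (308,253), with the lever lying across the plate. Both loose glass objects are on the far side and the brush is near (240,272). Next I fit the bed pose.

```bash
cat > h.py <<'E'
import cv2, numpy as np
from rig import *
from scipy.optimize import least_squares
def proj(n,P):
    c=calibration(n);return cv2.projectPoints(np.float64(P).reshape(-1,3),np.float64(c["rvec"]),np.float64(c["tvec"]),np.float64(c["mtx"]),np.float64(c["D"]))[0][:,0]
def blob(img,lo,hi,box):
    h=cv2.cvtColor(img,cv2.COLOR_RGB2HSV);m=cv2.inRange(h,lo,hi);k=np.zeros_like(m);x0,y0,x1,y1=box;k[y0:y1,x0:x1]=255;m&=k
    n,l,s,c=cv2.connectedComponentsWithStats(m)
    i=1+np.argmax(s[1:,4]);return c[i],s[i]
def toW(p,B):
    c,s=np.cos(p[2]),np.sin(p[2]);B=np.float64(B).reshape(-1,3)
    return np.c_[p[0]+c*B[:,0]-s*B[:,1],p[1]+s*B[:,0]+c*B[:,1],B[:,2]]
E
python3 - <<'E'
from h import *
T=cv2.imread("pics/top0.png")[:,:,::-1].copy();S=cv2.imread("pics/side0.png")[:,:,::-1].copy()
Y=((20,150,100),(35,255,255));R=((0,200,100),(4,255,255))
ob=[("top",blob(T,*Y,(265,200,295,228)),"k"),("side",blob(S,*Y,(275,195,300,226)),"k"),("top",blob(T,*R,(295,235,320,270)),"l"),("side",blob(S,*R,(260,225,295,250)),"l")]
for o in ob: print(o)
def pts(p):
    a=p[3];L=[0.03-.098*np.cos(a),-.04,.06+.098*np.sin(a)]
    return {"k":[0,.04,.085],"l":L}
def f(p):
    r=[]
    for n,b,k in ob:
        r+=list(proj(n,toW(p,pts(p)[k]))[0]-b[0])
    return r
s=least_squares(f,[.6,0,-.2,.05]);print(s.x,np.round(s.fun,1))
p=s.x
print("knob",toW(p,pts(p)["k"]),"lever",toW(p,pts(p)["l"]),"hinge",toW(p,[.03,-.04,.06]))
print("corners",proj("top",toW(p,[[a,b,.02] for a in(-.045,.045) for b in(-.165,.165)])))
c=calibration("top");print(-cv2.Rodrigues(np.float64(c["rvec"]))[0].T@np.float64(c["tvec"]).ravel())
import cv2
cv2.imwrite("pics/z1.png",np.hstack([cv2.resize(T[150:280,210:380],None,fx=2.3,fy=2.3,interpolation=2),cv2.resize(S[180:310,200:370],None,fx=2.3,fy=2.3,interpolation=2)])[:,:,::-1])
E
```

```text
Traceback (most recent call last):
  File "h.py", line 9, in blob
    i=1+np.argmax(s[1:,4]);return c[i],s[i]
        ~~~~~~~~~^^^^^^^^^
ValueError: attempt to get argmax of an empty sequence
```

```bash
python3 - <<'E'
from h import *
for f,pp in(("top",[(280,213),(308,253)]),("side",[(287,208),(287,215),(275,242)])):
    h=cv2.cvtColor(cv2.imread(f"pics/{f}0.png"),cv2.COLOR_BGR2HSV)
    for x,y in pp: print(f,x,y,h[y-1:y+2,x-1:x+2].reshape(-1,3)[::4].tolist())
E
```

```text
top 280 213 [[24, 167, 246], [24, 167, 245], [24, 168, 245]]
top 308 253 [[1, 198, 232], [1, 198, 231], [1, 199, 229]]
side 287 208 [[22, 147, 177], [21, 156, 131], [21, 159, 119]]
side 287 215 [[21, 159, 120], [20, 158, 100], [18, 143, 109]]
side 275 242 [[1, 181, 183], [1, 188, 149], [1, 193, 111]]
```

```bash
cat > fit.py <<'E'
from h import *
T=cv2.imread("pics/top0.png")[:,:,::-1].copy();S=cv2.imread("pics/side0.png")[:,:,::-1].copy()
Y=((18,110,90),(35,255,255));R=((0,150,90),(5,255,255))
ob=[("top",blob(T,*Y,(265,200,295,228)),"k"),("side",blob(S,*Y,(275,195,300,226)),"k"),("top",blob(T,*R,(295,235,320,270)),"l"),("side",blob(S,*R,(260,225,295,250)),"l")]
for o in ob: print(o)
def pts(p):
    a=p[3];return {"k":[0,.04,.085],"l":[0.03-.098*np.cos(a),-.04,.06+.098*np.sin(a)]}
def f(p): return np.concatenate([proj(n,toW(p,pts(p)[k]))[0]-b[0] for n,b,k in ob])
s=least_squares(f,[.6,0,-.2,.05]);p=s.x;print(p,np.round(s.fun,1))
print("knob",toW(p,pts(p)["k"]),"lever",toW(p,pts(p)["l"]),"hinge",toW(p,[.03,-.04,.06]))
print("corners",proj("top",toW(p,[[a,b,.02] for a in(-.045,.045) for b in(-.165,.165)])))
cv2.imwrite("pics/z1.png",np.hstack([cv2.resize(T[150:280,210:380],None,fx=2.3,fy=2.3,interpolation=2),cv2.resize(S[180:310,200:370],None,fx=2.3,fy=2.3,interpolation=2)])[:,:,::-1])
E
python3 fit.py
```

```text
('top', (array([279.12698413, 212.96031746]), array([273, 207,  13,  13, 126], dtype=int32)), 'k')
('side', (array([285.85365854, 210.72560976]), array([281, 202,  11,  21, 164], dtype=int32)), 'k')
('top', (array([307.98230088, 253.10619469]), array([304, 245,  10,  17, 113], dtype=int32)), 'l')
('side', (array([273.57843137, 242.        ]), array([267, 238,  15,  10, 102], dtype=int32)), 'l')
[ 0.55878367 -0.01653922 -0.24159224  0.03214764] [ 0.6  0.4  0.2 -2.6  0.3  0.7  0.1 -0.1]
knob [[0.56835363 0.02229911 0.085     ]] lever [[ 0.48323772 -0.03912074  0.06314993]] hinge [[ 0.57834246 -0.06255502  0.06      ]]
corners [[363.07224688 258.57185052]
 [221.64007045 224.74192013]
 [370.76922406 220.32778895]
 [231.54688857 187.56150709]]
```

View pics/z1.png

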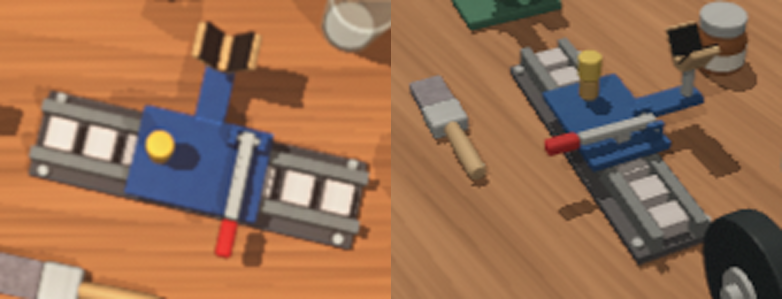

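Zoom shows knob, lever and rungs clearly. I'll refit without the side knob row (the barrel shares its colour) and overlay the model.

```bash
sed -i 's/^s=least.*/g=lambda p:f(p)*np.array([1,1,1,0,1,1,1,1])\ns=least_squares(g,[.6,0,-.2,.05]);p=s.x;print(p,np.round(s.fun,1))/' fit.py; cat >> fit.py <<'E'
def draw(n,I,x0,y0,k=4.5):
    C=cv2.resize(I[y0:y0+125,x0:x0+170],None,fx=k,fy=k,interpolation=2)
    def q(B,c): cv2.polylines(C,[np.int32((proj(n,toW(p,B))-[x0-.5,y0-.5])*k)],True,c,1)
    q([[a,b,.018] for a,b in((-.045,-.165),(-.045,.165),(.045,.165),(.045,-.165))],(0,255,0))
    q([[a,b,.046] for a,b in((-.045,-.065),(-.045,.065),(.045,.065),(.045,-.065))],(255,255,0))
    for y in(-.1,-.14,.1,.14): q([[a,y+b,.03] for a,b in((-.012,-.0135),(-.012,.0135),(.012,.0135),(.012,-.0135))],(255,0,255))
    t=np.linspace(0,6.28,30)
    for z in(.072,.098): q(np.c_[.013*np.cos(t),.04+.013*np.sin(t),0*t+z],(0,255,255))
    return C
cv2.imwrite("pics/z2.png",draw("top",T,210,150)[:,:,::-1])
cv2.imwrite("pics/z3.png",draw("side",S,210,185)[:,:,::-1])
E
python3 fit.py
```

```text
('top', (array([279.12698413, 212.96031746]), array([273, 207,  13,  13, 126], dtype=int32)), 'k')
('side', (array([285.85365854, 210.72560976]), array([281, 202,  11,  21, 164], dtype=int32)), 'k')
('top', (array([307.98230088, 253.10619469]), array([304, 245,  10,  17, 113], dtype=int32)), 'l')
('side', (array([273.57843137, 242.        ]), array([267, 238,  15,  10, 102], dtype=int32)), 'l')
[ 0.55980259 -0.01517966 -0.23588322  0.01842797] [-0.   0.1  0.1 -0.  -0.1  0.2  0.3 -0. ]
knob [[0.56915066 0.02371268 0.085     ]] lever [[ 0.48435373 -0.03818415  0.06180584]] hinge [[ 0.57962376 -0.06108304  0.06      ]]
corners [[362.64614342 257.74353624]
 [221.05896083 224.72593177]
 [370.12730921 219.4741391 ]
 [230.7612611  187.497184  ]]
```

View pics/z2.png

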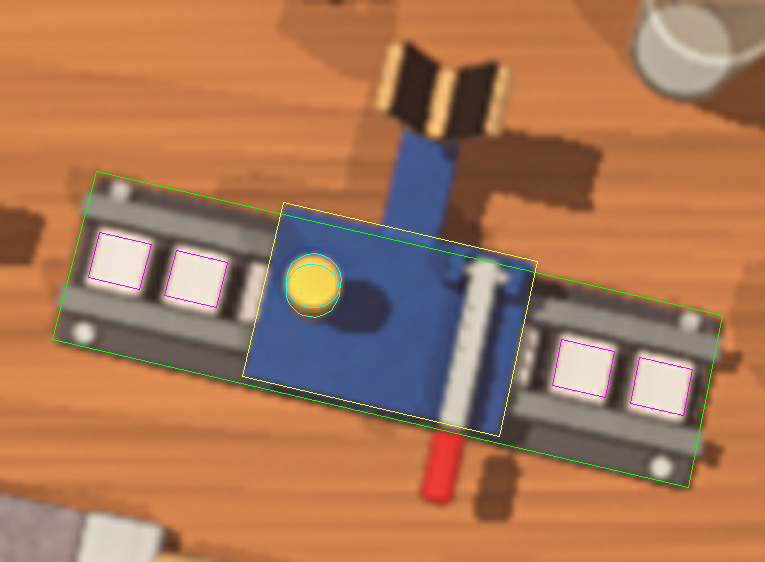

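The overlay fits to within about 1 px. The tool's y is already nearly along the bed's y, so I move above the lever handle.

Emit:
{"name": "arm_command", "arguments": {
  "commands": "0 0 0 -0.8; -1 -1 0 0; -1 -1 0 0; -1 -1 0 0; -1 -1 0 0; -1 -1 0 0; -1 -1 0 0; -1 -1 0 0; -1 -1 0 0; -1 -1 0 0; -1 -1 0 0; -1 -1 0 0; -1 -1 0 0; -1 -1 0 0; -1 -1 0 0; -0.6 -1 0 0; 0 -1 0 0; 0 -1 0 0; 0 -1 0 0; 0 -0.2 0 0",
  "claw": 0.45
}}

```text
t: 2.6
tool_pos: [0.4819, -0.0388, 0.2309]
ee_rot: [-0.377, -3.118, 0.002]
wrist_force: [-0.4, 0.2, 0.9]
finger_gap: 0.549
grasp_force: 0.0
```

```bash
cat >> h.py <<'E'
P=np.array([.5598,-.0152,-.236])
def status():
    o=get_obs();R=cv2.Rodrigues(np.float64(o["ee_rot"]))[0];t=np.float64(o["tool_pos"])
    c,s=np.cos(P[2]),np.sin(P[2]);B=np.array([[c,s,0],[-s,c,0],[0,0,1]])
    b=B@(t-[P[0],P[1],0]);ty=B@R[:,1]
    print("t",o["t"],"bedframe TCP mm",np.round(b*1e3,1),"yaw err(turn units)",round(-ty[0]*-1*1/.08*1,2),"tilt",np.round((B@R)[2],3),"toolx",np.round(B@R[:,0],3),"F",np.round(B@o["wrist_force"],1),"gap",round(o["finger_gap"]*85,1),"g",round(o["grasp_force"],1))
    return b,B@R
E
python3 -c "from h import *;status()"
```

```text
t 2.6 bedframe TCP mm [-70.2 -41.2 230.9] yaw err(turn units) 0.06 tilt [ 0.001 -0.001 -1.   ] toolx [-1.     0.005  0.001] F [-0.4  0.1  0.9] gap 46.6 g 0.0
```

Emit:
{"name": "arm_command", "arguments": {
  "commands": "-0.07 0.04 1 0; 0 0 1 0; 0 0 1 0; 0 0 1 0; 0 0 1 0; 0 0 0.8 0; 0 0 0.5 0; 0 0 0 0"
}}

```text
t: 3.6
tool_pos: [0.4849, -0.0351, 0.0415]
ee_rot: [-0.369, -3.118, -0.0]
wrist_force: [-0.6, -0.2, 0.4]
finger_gap: 0.554
grasp_force: 0.0
```

Emit:
{"name": "arm_command", "arguments": {
  "commands": "0 0 0 0; 0 0 0 0; 0 0 0 0; 0 0 0 0; 0 0 0 0; 0 0 0 0",
  "claw": 1
}}

```text
t: 4.35
tool_pos: [0.4853, -0.0372, 0.0427]
ee_rot: [0.373, 3.119, -0.002]
wrist_force: [-0.3, -5.8, 2.4]
finger_gap: 0.174
grasp_force: 62.0
```

```bash
python3 - <<'E'
from h import *
status()
a=capture("top")[150:290,210:390];b=capture("side")[170:310,190:370]
cv2.imwrite("pics/c1.png",np.hstack([cv2.resize(i,None,fx=2.2,fy=2.2,interpolation=2) for i in(a,b)])[:,:,::-1])
E
```

```text
t 4.35 bedframe TCP mm [-67.3 -38.8  42.7] yaw err(turn units) 0.03 tilt [-0.001 -0.001 -1.   ] toolx [-1.     0.002 -0.001] F [ 1.1 -5.7  2.4] gap 14.8 g 62.0
```

View pics/c1.png

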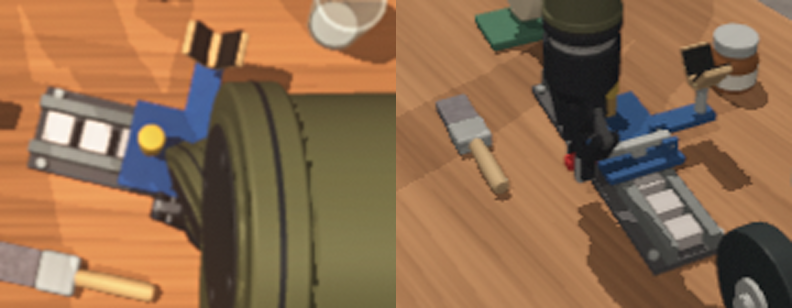

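The handle is pinched: gap is about 15 mm and the side view shows the fingers on the red handle. Now I swing it along the arc.

Emit:
{"name": "arm_command", "arguments": {
  "commands": "-0.02 -0.05 -0.33 0; -0.06 0 -0.32 0; -0.09 0 -0.31 0; -0.12 0 -0.3 0; -0.15 0 -0.29 0; -0.18 0 -0.27 0; -0.2 0 -0.26 0; 0 0 0 0"
}}

```text
t: 5.45
tool_pos: [0.5084, -0.0428, 0.1053]
ee_rot: [-0.371, -3.119, -0.0]
wrist_force: [-2.6, 0.5, -0.8]
finger_gap: 0.177
grasp_force: 60.2
```

```bash
python3 -c "from h import *;status()"
```

```text
t 5.45 bedframe TCP mm [-43.6 -38.9 105.3] yaw err(turn units) 0.01 tilt [ 0.001  0.    -1.   ] toolx [-1.     0.001  0.001] F [-2.6 -0.2 -0.8] gap 15.0 g 60.2
```

Emit:
{"name": "arm_command", "arguments": {
  "commands": "-0.23 0 -0.23 0; -0.25 0 -0.21 0; -0.27 0 -0.19 0; -0.29 0 -0.16 0; -0.3 0 -0.13 0; -0.31 0 -0.1 0; -0.31 0 -0.06 0; 0 0 0 0; 0 0 0 0; 0 0 0 0"
}}

```text
t: 6.7
tool_pos: [0.5662, -0.0567, 0.1374]
ee_rot: [0.371, 3.119, 0.0]
wrist_force: [-3.4, 2.5, -1.4]
finger_gap: 0.172
grasp_force: 61.3
```

```bash
python3 -c "from h import *;status()"
```

```text
t 6.7 bedframe TCP mm [ 15.9 -38.9 137.4] yaw err(turn units) 0.01 tilt [-0.001  0.    -1.   ] toolx [-1.     0.001 -0.001] F [-3.9  1.6 -1.4] gap 14.6 g 61.3
```

Emit:
{"name": "arm_command", "arguments": {
  "commands": "0 0 0 0; 0 0 0 0; 0 0 0 0; 0 0 0 0; 0 0 -0.5 0; 0 0 -1 0; 0 0 -1 0; 0 0 -1 0; 0 0 -0.5 0; 0.3 0.9 0 0; 0.23 0.9 0 0; 0 0.83 0 0; 0 0 0 0; 0 0 0 0",
  "claw": 0.35
}}

```text
t: 8.45
tool_pos: [0.5686, 0.0222, 0.2569]
ee_rot: [-0.372, -3.119, 0.002]
wrist_force: [1.1, -0.9, -0.3]
finger_gap: 0.65
grasp_force: 0.0
```

```bash
python3 - <<'E'
from h import *
status()
a=capture("top")[150:290,210:390];b=capture("side")[170:310,190:370]
cv2.imwrite("pics/c2.png",np.hstack([cv2.resize(i,None,fx=2.2,fy=2.2,interpolation=2) for i in(a,b)])[:,:,::-1])
E
```

```text
t 8.45 bedframe TCP mm [-2.000e-01  3.840e+01  2.569e+02] yaw err(turn units) 0.02 tilt [ 0.001 -0.001 -1.   ] toolx [-1.     0.002  0.001] F [ 1.3 -0.6 -0.3] gap 55.2 g 0.0
```

View pics/c2.png

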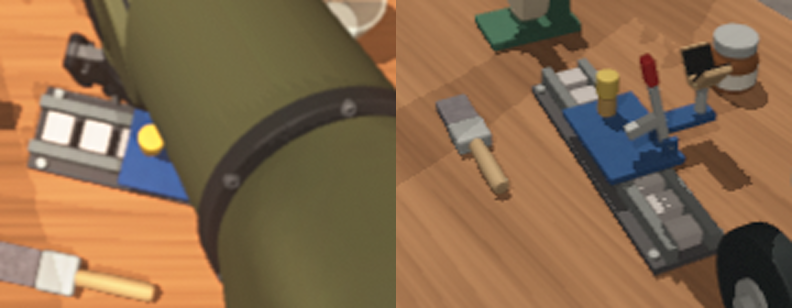

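The lever stands open in the side view (red handle at crop (650,72)) and the knob is clear. I descend on the knob and close.

Emit:
{"name": "arm_command", "arguments": {
  "commands": "0 0.05 1 0; 0 0 1 0; 0 0 1 0; 0 0 1 0; 0 0 1 0; 0 0 0.8 0; 0 0 0.47 0; 0 0 0 0; 0 0 0 0"
}}

```text
t: 9.68
tool_pos: [0.57, 0.0249, 0.0698]
ee_rot: [0.371, 3.118, 0.001]
wrist_force: [-0.3, 0.4, 0.7]
finger_gap: 0.652
grasp_force: 0.0
```

Emit:
{"name": "arm_command", "arguments": {
  "commands": "0 0 0 0; 0 0 0 0; 0 0 0 0; 0 0 0 0; 0 0 0 0",
  "claw": 1
}}

```text
t: 10.3
tool_pos: [0.5698, 0.0248, 0.07]
ee_rot: [0.371, 3.118, -0.0]
wrist_force: [-0.9, -0.7, 6.0]
finger_gap: 0.284
grasp_force: 58.6
```

```bash
python3 -c "from h import *;status()"
```

```text
t 10.3 bedframe TCP mm [ 0.4 41.3 70. ] yaw err(turn units) 0.01 tilt [-0.001  0.    -1.   ] toolx [-1.     0.001 -0.001] F [-0.7 -0.9  6. ] gap 24.1 g 58.6
```

Emit:
{"name": "arm_command", "arguments": {
  "commands": "0 0 -0.2 0; 0 0 -0.2 0; 0 0 -0.07 0; 0 0 0 0; 0 0 0 0; 0 0 0 0"
}}

```text
t: 11.05
tool_pos: [0.5696, 0.0248, 0.083]
ee_rot: [0.371, 3.119, 0.0]
wrist_force: [4.2, -1.1, -8.5]
finger_gap: 0.286
grasp_force: 59.2
```

```bash
python3 -c "from h import *;status()"
```

```text
t 11.05 bedframe TCP mm [ 0.2 41.2 83. ] yaw err(turn units) 0.01 tilt [-0.001  0.    -1.   ] toolx [-1.     0.001 -0.001] F [ 4.3 -0.  -8.5] gap 24.3 g 59.2
```

The plunger is up 13 mm and the force matches the spring. Slide +40 mm.

Emit:
{"name": "arm_command", "arguments": {
  "commands": "0 0.13 0 0; 0 0.2 0 0; 0 0.2 0 0; 0 0.2 0 0; 0 0.2 0 0; 0 0.2 0 0; 0 0.2 0 0; 0 0 0 0; 0 0 0 0; 0 0 0 0"
}}

```text
t: 12.3
tool_pos: [0.5791, 0.0646, 0.0832]
ee_rot: [0.37, 3.119, 0.002]
wrist_force: [5.8, 0.1, -7.6]
finger_gap: 0.288
grasp_force: 59.3
```

```bash
python3 -c "from h import *;status()"
```

```text
t 12.3 bedframe TCP mm [ 0.2 82.1 83.2] yaw err(turn units) 0.0 tilt [-0.001  0.001 -1.   ] toolx [-1.     0.    -0.001] F [ 5.6  1.5 -7.6] gap 24.4 g 59.3
```

Emit:
{"name": "arm_command", "arguments": {
  "commands": "0 -0.02 0 0; 0 0 0 0; 0 0 0.15 0; 0 0 0.15 0; 0 0 0.15 0; 0 0 0 0; 0 0 0 0; 0 0 0 0"
}}

```text
t: 13.3
tool_pos: [0.5789, 0.0635, 0.07]
ee_rot: [0.371, 3.119, 0.001]
wrist_force: [3.4, 1.1, 2.9]
finger_gap: 0.284
grasp_force: 60.4
```

```bash
python3 - <<'E'
from h import *
status()
b=capture("side")[170:310,190:370]
cv2.imwrite("pics/c3.png",cv2.resize(b,None,fx=4,fy=4,interpolation=2)[:,:,::-1])
E
```

```text
t 13.3 bedframe TCP mm [ 0.2 81.  70. ] yaw err(turn units) 0.01 tilt [-0.001  0.001 -1.   ] toolx [-1.     0.001 -0.001] F [3.  1.8 2.9] gap 24.2 g 60.4
```

View pics/c3.png

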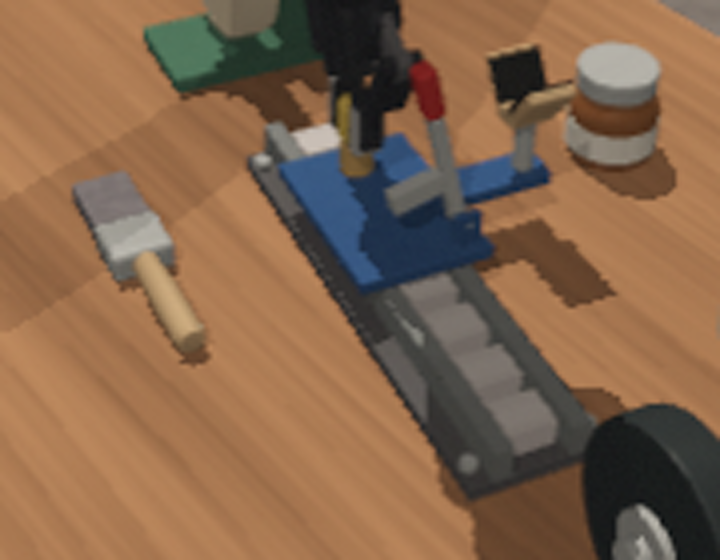

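The rest has moved one hole toward the felt wheel and the lever is still open. The TCP is back at its pin-home height (70.0 mm) and the force has reversed to pressing, so the pin is seated.

```bash
python3 -c "
from rig import *
print(job_done())"
```

```text
the job is handed in; nothing more can be done
None
```

I handed the job in at about 13 s with the lever open, the rest one hole (+40 mm) toward the felt wheel, the pin seated by height and force readings, and the knob still gripped; the tumbler, jar and brush were never touched, and the verdict was not shown.

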